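# Snap a watch back home in the hand press and show its far side to the camera by mirror

### The arm

A 6-joint arm with a two-finger parallel gripper is mounted at the origin on a cart in front of the work surface, level with it; the furniture and walls round the work are solid. World frame = base frame: x ahead of the robot, y to its left, z up, the work surface at z = 0. Lengths are in m, angles in rad, forces in N, time in s.
With the tool pointing down it reaches from about 0.35 to 0.925 m from the base axis. Payload 6.4 kg.
Tool frame: the origin (TCP) lies at the very end of the fingers, on their centre line; the grasp point (between the pads) lies 19 mm behind it; z points along the fingers, y is the line along which they close (so a half turn about z gives the same grasp; the last joint's range is limited). The gripper opens to 85 mm and grips with 20 to 120 N. Pads are 22 mm wide; open, the fingers measure 114 mm over their backs; the gripper's body (76 mm by 85 mm) begins 54 mm behind the grasp point. The pads swing forward as they close: fully open they stand 13 mm farther back than shut.
Start: joints at [-1.444, 0.245, 1.558, -0, 1.339, -0.174], TCP at [0.193, -0.621, 0.231] pointing down, gripper open.
Joint ranges: [-3.13, 3.13], [-1.02, 2.26], [0.13, 2.54], [-0.95, 4.09], [0.21, 2.88], [-2.74, 2.74]. Speed limits (rad/s): [2.57, 2.57, 3.14, 3.14, 3.14, 3.14].

### API

Orientations are given as a unit quaternion [w, x, y, z].
In Python, from workcell import r, cams gives the robot as it stands.
- The arm moves only by the tool step_arm, never from a script. Its argument "plan" is a list that holds one entry, the list of rows, each a list of 7 numbers: the turn, a rotation vector about the tool's x, y, z in degrees, then the shift along the tool's x, y, z in mm, then the closure, from 0 (fully open) to 1 (shut). A call has 1 to 8 rows; each row is the pose to reach, as a shift and turn from the pose commanded when the call began, along the tool's axes at that moment; what a row does not reach only later rows make up. A row lasts 1/12 s, in which the tool goes at most 41.7 mm and 7.16 degrees, less where a joint would pass 70% of its speed; a pose out of reach is approached as far as the arm can. A call with a gripper value outside its range is refused whole. The fingers move at their own pace and stop on an object; "newtons" is the grip in N (left out, the last holds). Time passes only in rows, so rows that repeat a pose let the fingers close. It gives the time, the measured TCP pose, the force, the opening and the grip force at its end, in the units of the state.
- r.read_state(): the state, without advancing time (a new reading comes with each control period).
- cams.snapshot(name): name is "scene" or "top" or "wrist"; returns the picture (400x640x3 uint8, blue, green, red); there is no depth.
- cams.calibration(name): a dict with "K" (3x3 intrinsics, pixels), "R" (3x3) and "t" (3): a world point X has camera coordinates R X + t. Camera axes: x right, y down, z forward; pixel columns grow to the right and rows downward; lengths in m; the calibration is good to about 2 mm. A picture is of the moment at which its call begins: read the wrist's pose just before it. calibration takes no time and is no camera call; for the wrist camera it gives the pose at the moment of the call.
- r.job_done(): hands the job in; it is judged then, once.
The state is a dict: "t": time; "joint_positions": joint angles; "qvel": joint speeds; "joint_torque": joint torques, N m; "tcp_pos": TCP position; "tool_rot": TCP orientation; "ft_force": force on the tool from outside, world axes, zero at the start; "ft_torque": the same for the moment, N m; "grip_width": opening from 0.0 (shut) to 1.0 (fully open); "gripper_force": force on a finger pad.
Only numpy, scipy, OpenCV 4.12 (cv2) and the standard library are available. Lean on these libraries where they do the work, as an engineer would, in place of code of your own. Each camera call takes 0.05 s, during which the arm holds its last target. There are 200 camera calls.

### The job

Push the plunger of the hand press fully down so that the back snaps home on the watch case, and let the plunger come up again. Then take the inspection mirror out of its stand by the handle and hold it upright with its glass at the camera's view point, turned so that the camera sees the watch crown reflected in it. Finish while still holding the mirror steady there in the gripper; do not knock it against the fixture, do not bump the camera, and leave the other tools where they are.

Things in the scene. Friction and masses are not known exactly. Their poses are not given: they have to be found in the camera images.
- fixture: Fixed aluminium tooling plate with a grid of holes, 250 (x) by 260 (y) by 10 mm; origin at the centre of its underside, z up. It carries the white hand press (170 mm high, footprint plate x 15 to 116, y 67 to 119 mm, throat to plate -x), the watch case and the camera, which have the same places in the plate's frame every time.
- press_plunger (a joint): Stroke of the press plunger in m: 0 at the start, 0.010 fully down, against a hard stop. Fully down takes about 14 N (spring 8 N, friction 2 N, the watch back 4 N). When let go the spring brings it up to about 0.002, where friction stops it.
- plunger_top (a point): Centre of the flat top of the knurled plunger knob, 22 mm across; when up it is 168 mm above the bench, at plate (47, 93) mm. Moves down with the plunger.
- case_back (a joint): Travel of the watch's press-fit back in m: 0 to 0.0006 at the start (standing about 2 mm proud of the case), 0.0025 when home. The plunger's tip meets it some 7 mm down the stroke and drives it home at the end of the stroke; it then stays.
- watch_case: Thin round steel watch case lying face down on the press anvil under the plunger, 34 mm across, at plate (47, 93) mm, 32 mm above the bench. Its x axis points straight out along the crown (128 degrees from plate x, turning left), to the side that the camera cannot see directly.
- crown (a point): Outer end of the crown, the small brass button 4 mm across on the rim of the case, 35 mm above the bench.
- camera: Bench camera on a round foot and a steel post, on the plate, up to 140 mm above the bench; origin under its foot, at plate (-85, -90) mm. Its x axis is the way it looks as seen from above (76 degrees from plate x, turning left); it looks 13 degrees downward.
- lens (a point): Centre of the front of the camera's lens, 104 mm above the bench.
- view_point (a point): Empty point in the air where the camera is in focus: plate (-19, 177) mm, 54 mm above the bench, on the lens axis 220 mm level from the lens, and straight out from the crown, 85 mm level from it. An upright mirror with its glass centred here shows the crown when it faces midway, seen from above, between the directions to lens and crown (52 degrees apart; heights fit).
- mirror: Loose inspection mirror, 40 to 85 g, upright in its stand: black housing 44 (y) by 9 (x) by 36 mm high with the glass on its -x face; above it a thin neck and a square aluminium handle 10 x 10 mm, sides along x and y, from 60 to 134 mm above the housing's underside. Origin at the centre of the housing's underside, z up along the handle.
- glass (a point): Centre of the mirror's glass, 18 mm above the housing's underside and 5 mm to the mirror's -x from the handle's axis.
- handle (a point): Point on the axis of the mirror's square handle, 102 mm above the housing's underside: the place to grip it.
- mirror_stand: Fixed beech block 36 x 72 mm, 30 mm high, with a slot 12 mm wide and 20 mm deep in which the mirror's housing stands; same yaw as the mirror. Lift the mirror 25 mm to clear it. Keep the wrist clear of the wall shelf behind: its board is 0.63 m above the bench over x beyond 0.57 m, its left upright at y = 0.35 m, x beyond 0.57 m.
- press_dies: Bystander, to be left alone: ring dies, a stepped black-and-white stack 46 mm across and 36 mm high, standing on the fixture plate at its far right.
- loupe: Bystander, to be left alone: black eye loupe, 37 mm across, 28 mm high.
- case_opener: Bystander, to be left alone: wooden-handled case opener, 123 mm long.
- tweezers: Bystander, to be left alone: steel tweezers, 126 mm long.
- tin: Bystander, to be left alone: small round tin with black lid, 34 mm across, 30 mm high.
- movement_holder: Bystander, to be left alone: black two-jaw movement holder, 75 x 32 x 26 mm.
- blower: Bystander, to be left alone: blue rubber air blower, 108 mm long, 47 mm thick.

How it is judged:
On the way, in this order (a step that is already met when the one before it is completed fails the run):
1. the press plunger is pushed fully down and the watch back is home (value of joint press_plunger above 0.009 m and value of joint case_back above 0.0021 m), for 0.1 s.
2. the plunger is up again and the mirror shows the crown to the camera (value of joint press_plunger below 0.004 m and distance between glass and view_point below 0.012 m and angle between the x axis of mirror and the x axis of camera, either way round between 0.3538 and 0.5538 rad and angle between the x axis of mirror and the x axis of watch_case, either way round between 0.3538 and 0.5538 rad and x of lens in the frame of mirror below -0.1 m and x of crown in the frame of mirror below -0.04 m and angle between mirror's own z axis and vertical below 0.08 rad and contact force between the fingers and mirror above 0.5 N and contact force between mirror and fixture below 0.3 N and contact force between mirror and mirror_stand below 0.3 N and linear speed of mirror below 0.02 m/s and angular speed of mirror below 0.15 rad/s), for 0.3 s.
At the end, for the whole second after the job is handed in: Back home within 0.4 mm, plunger up within 4 mm. Gripper holds the mirror still, touching nothing else, upright within 0.08 rad, glass centre within 12 mm of the view point, glass facing within 0.1 rad of midway between the directions to camera and crown (all of step 2 and value of joint case_back above 0.0021 m); the arm keeps its last pose, push and grip.
It fails at once if the mirror is knocked against the fixture (over 3 N) (contact force between mirror and fixture above 3 N).
It fails at once if the robot bumps the camera (over 3 N) (contact force between any of the arm, the fingers and camera above 3 N).
It fails at once if another tool is moved by more than 25 mm (distance of any of press_dies, loupe, case_opener, tweezers, tin, movement_holder, blower from where it was at the start of the episode above 0.025 m).
It also fails if it takes over 54 s, if anything falls off the work surface, if the arm or the gripper's body presses on something with over 40 N, if the wrist force passes 120 N, or if a joint passes its speed limit or range.

## Working session

There is one attempt and no reset: what is moved stays moved. The work goes in short steps, Python scripts to look and compute and a tool call to move; the robot and the scene stay as the last step left them, time stands still between calls to the robot, and variables do not carry over. Pictures are saved under pics/ and viewed, at most 10 in all, crops included, and the job is handed in when it is done.

Besides the shell and the picture viewer there is one more tool, called after ">>>" by a JSON object that holds its "fn" and its "kwargs". step_arm: Moves the arm, as the interface text tells. Its arguments: {"type":"object","properties":{"plan":{"type":"array"},"newtons":{"type":"number"}},"required":["plan"]}

```bash
mkdir -p pics; ls; python3 - <<'E'
from workcell import r,cams
import cv2,numpy as np
for n in("scene","top"):
    cv2.imwrite(f"pics/{n}0.png",cams.snapshot(n)); c=cams.calibration(n); print(n,c["K"].tolist(),np.round(c["R"],4).tolist(),np.round(c["t"],4).tolist(), np.round(-c["R"].T@c["t"],3))
s=r.read_state(); print(s)
E
```

```text
pics
scene [[456.45046468565874, 0.0, 328.28402643130323], [0.0, 456.45046468565874, 198.4601695260633], [0.0, 0.0, 1.0]] [[0.9378, -0.3467, -0.0173], [-0.1886, -0.467, -0.8639], [0.2915, 0.8135, -0.5033]] [-0.5689, 0.2122, 1.109] [ 0.25  -1.     0.732]
top [[414.10454997019565, 0.0, 315.21183804268827], [0.0, 414.10454997019565, 199.2676663794297], [0.0, 0.0, 1.0]] [[0.0247, -0.9997, -0.0006], [-0.9797, -0.0241, -0.199], [0.1989, 0.0055, -0.98]] [-0.0635, 0.5995, 1.2818] [ 0.334 -0.056  1.375]
{'t': 0.1, 'joint_positions': array([-1.44409302e+00,  2.45768257e-01,  1.55891070e+00, -2.25644460e-05,
        1.33869912e+00, -1.74121845e-01]), 'qvel': array([ 0.00081633, -0.00283811, -0.0027448 ,  0.00138291,  0.00174108,
       -0.00046264]), 'joint_torque': array([ 9.46284672e-04, -4.30670679e+01, -3.27128506e+01, -7.48416232e-05,
        2.82761277e-03, -1.35986309e-05]), 'tcp_pos': array([ 0.19252166, -0.62030017,  0.23026516]), 'tool_rot': array([-8.92724130e-04,  9.88708555e-01,  1.49848579e-01,  1.01893356e-05]), 'ft_force': array([ 0.11913817, -0.45065739,  0.43902042]), 'ft_torque': array([-0.00329203, -0.02663239,  0.0068099 ]), 'gripper_force': 0.0, 'grip_width': 1.000252833300285}
```

View pics/scene0.png

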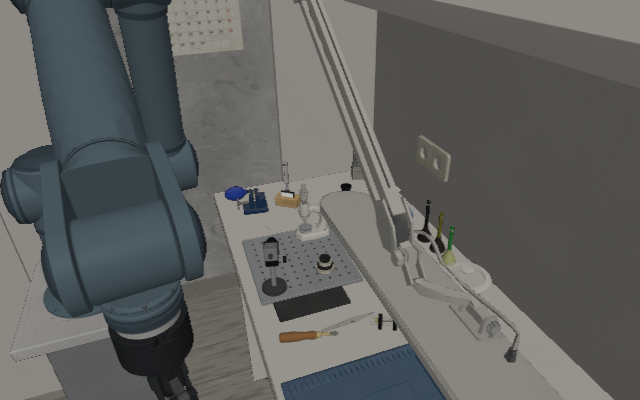

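View pics/top0.png

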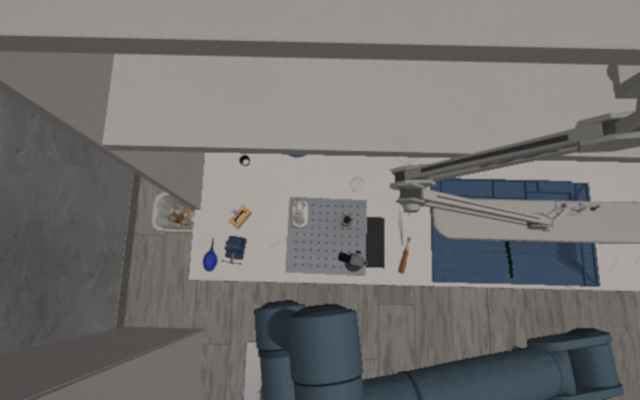

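The scene view shows the press at (312,220), the bench camera at (272,265) and the mirror stand at (288,200). The top view shows the plate at cols 287–367, rows 196–275, the press at (300,213), and the stand with mirror at (240,216).

```bash
cat > h.py <<'E'
import numpy as np,cv2
from workcell import r,cams
def ray(c,px,z):
    R,t=np.array(c["R"]),np.array(c["t"]); o=-R.T@t
    d=R.T@np.linalg.solve(c["K"],np.array([px[0],px[1],1.])); return o+d*(z-o[2])/d[2]
def proj(c,X):
    p=np.array(c["K"])@(np.array(c["R"])@np.array(X)+np.array(c["t"])); return p[:2]/p[2]
E
python3 - <<'E'
from h import *
im=cv2.imread("pics/top0.png");c=cams.calibration("top")
a=im[185:290,190:420]; 
cv2.imwrite("pics/crop0.png",cv2.resize(a[:, :200],None,fx=4,fy=4,interpolation=cv2.INTER_CUBIC))
g=cv2.cvtColor(im,cv2.COLOR_BGR2GRAY); print(g[230,275:300],g[230,355:372],g[190:202,330],g[268:282,320])
m=((g<150)&(g>60)).astype(np.uint8); m[:,:280]=0;m[:,372:]=0;m[:190]=0;m[280:]=0
m=cv2.morphologyEx(m,cv2.MORPH_CLOSE,np.ones((7,7)))
ct=max(cv2.findContours(m,0,1)[0],key=cv2.contourArea);rc=cv2.minAreaRect(ct);print(rc)
b=cv2.boxPoints(rc);print(b,[np.round(ray(c,p,.01),3).tolist() for p in b])
hsv=cv2.cvtColor(im,cv2.COLOR_BGR2HSV); o=cv2.inRange(hsv,(8,70,80),(28,255,255));o[:, :215]=0;o[:,270:]=0;o[:190]=0;o[250:]=0
pts=cv2.findNonZero(o);rc=cv2.minAreaRect(pts);print(rc,len(pts));b=cv2.boxPoints(rc);print([np.round(ray(c,p,.03),3).tolist() for p in b],ray(c,rc[0],.03))
E
```

```text
[166 166 166 166 166 166 165 167 164 164 164 162 148 125 116 120 120 121
 121 121 122 121 119 120 120] [114 108 104 110 115 114 116 116 116 115 123 115  69  40  39  38  41] [164 166 164 165 165 164 166 163 153 126 114 117] [123 121 121 123 124 135 159 163 166 165 163 166 164 163]
((328.7044982910156, 236.09185791015625), (87.09110260009766, 76.22551727294922), 2.38594388961792)
[[283.61002 272.35873]
 [286.78336 196.19933]
 [373.79898 199.82498]
 [370.62564 275.98438]] [[0.366, 0.048, 0.01], [0.619, 0.048, 0.01], [0.614, -0.245, 0.01], [0.362, -0.234, 0.01]]
((239.972412109375, 216.53102111816406), (11.626367568969727, 21.757915496826172), 41.633541107177734) 199
[[0.528, 0.234, 0.03], [0.583, 0.19, 0.03], [0.558, 0.16, 0.03], [0.503, 0.204, 0.03]] [0.54300093 0.19731738 0.03      ]
```

View pics/crop0.png

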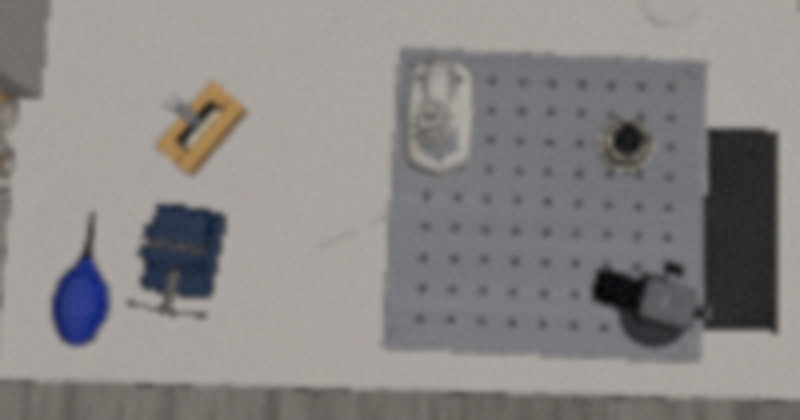

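```bash
python3 - <<'E'
from h import *
c=cams.calibration("top")
q=[np.array(p)/4+[190-.4,185-.4] for p in[(402,48),(707,62),(699,360),(385,348)]]
P=np.array([ray(c,p,.01)[:2] for p in q]);print(P.round(4),[np.linalg.norm(P[i]-P[(i+1)%4]).round(4) for i in range(4)])
# plate corners order: (+x,+y),(+x,-y),(-x,-y),(-x,+y)
M=np.array([(125,130),(125,-130),(-125,-130),(-125,130)])/1000
ce=P.mean(0);A=(M.T@(P-ce));U,S,V=np.linalg.svd(A);R=(U@V).T;th=np.arctan2(R[1,0],R[0,0]);print("plate",ce,np.degrees(th))
print("resid mm",((P-ce-M@R.T)*1000).round(1))
f=lambda x,y:(ce+R@np.array([x,y])/1000).round(4)
print("plunger",f(47,93),"view",f(-19,177),"cam",f(-85,-90))
# stand corners
s=[np.array(p)/4+[190-.4,185-.4] for p in[(213,82),(246,112),(192,174),(157,146)]]
S=np.array([ray(c,p,.03)[:2] for p in s]);print(S.round(4),[np.linalg.norm(S[i]-S[(i+1)%4]).round(4) for i in range(4)],S.mean(0))
print(np.degrees(np.arctan2(*(S[0]-S[3])[::-1])),np.degrees(np.arctan2(*(S[1]-S[2])[::-1])))
h=np.array((172,100))/4+[189.6,184.6]
print("handle top px ray at .144", ray(c,h,.144))
# project candidates in scene
cs=cams.calibration("scene");print(proj(cs,[*f(47,93),.168]))
E
```

```text
[[ 0.6181  0.0364]
 [ 0.6124 -0.2204]
 [ 0.3656 -0.214 ]
 [ 0.3689  0.041 ]] [np.float64(0.2569), np.float64(0.2469), np.float64(0.255), np.float64(0.2492)]
plate [ 0.49128429 -0.08926187] -1.139344927797986
resid mm [[-0.7 -1.9]
 [-1.2  1.3]
 [ 1.9  2.8]
 [ 0.  -2.2]]
plunger [0.5401 0.0028] view [0.4758 0.0881] cam [ 0.4045 -0.1776]
[[0.5814 0.1901]
 [0.557  0.1615]
 [0.5046 0.2027]
 [0.527  0.2329]] [np.float64(0.0377), np.float64(0.0667), np.float64(0.0375), np.float64(0.0692)] [0.54248955 0.19680448]
-38.11728607717972 -38.223584545114136
handle top px ray at .144 [0.54588766 0.19939426 0.144     ]
[302.73075664 184.53923584]
```

```bash
python3 - <<'E'
from h import *
a=cams.calibration("top");b=cams.calibration("scene")
def tri(p,q):
    o=[];d=[]
    for c,x in((a,p),(b,q)):
        R,t=np.array(c["R"]),np.array(c["t"]);o.append(-R.T@t);v=R.T@np.linalg.solve(c["K"],[*x,1]);d.append(v/np.linalg.norm(v))
    s=np.linalg.lstsq(np.c_[d[0],-d[1]],o[1]-o[0],rcond=None)[0]
    A=o[0]+s[0]*d[0];B=o[1]+s[1]*d[1];return A.round(3),B.round(3)
for p,q in[((437,215),(335,205)),((410,185),(405,255)),((545,215),(490,325)),((410,185),(398,215))]:print(tri(p,q))
E
```

```text
(array([ 0.514, -0.364,  0.324]), array([ 0.492, -0.359,  0.319]))
(array([ 0.635, -0.337,  0.148]), array([ 0.652, -0.342,  0.153]))
(array([ 0.527, -0.662,  0.288]), array([ 0.574, -0.683,  0.308]))
(array([ 0.613, -0.317,  0.236]), array([ 0.639, -0.325,  0.244]))
```

>>> {"fn": "step_arm", "kwargs": {"plan": [[[0,0,0,50,-75,-25,0],[0,0,0,90,-130,-45,0.5],[0,0,0,120,-180,-60,1],[0,0,0,150,-230,-75,1],[0,0,0,180,-280,-90,1],[0,0,0,200,-305,-95,1],[0,0,0,212,-322,-100,1],[0,0,0,212,-322,-100,1]]]}}

```text
t: 0.77
tcp_pos: [0.2819, -0.309, 0.3158]
tool_rot: [-0.0, 0.989, 0.149, -0.0]
ft_force: [0.6, 0.1, 1.1]
grip_width: 0.012
gripper_force: 0.0
```

```bash
cat >> h.py <<'E'
from scipy.spatial.transform import Rotation as Ro
def go(p,yaw):
    s=r.read_state(); w,x,y,z=s["tool_rot"]; R=Ro.from_quat([x,y,z,w])
    T=Ro.from_euler("z",yaw,degrees=True)*Ro.from_euler("x",180,degrees=True)
    d=R.inv().apply(np.array(p)-s["tcp_pos"])*1000; rv=(R.inv()*T).as_rotvec(degrees=True)
    print("t",round(s["t"],2),"tcp",s["tcp_pos"].round(4),"q",np.degrees(s["joint_positions"]).round(0),"F",s["ft_force"].round(1)); print("turn",rv.round(1),"shift",d.round(1),"rows",max(np.linalg.norm(d)/41.7,np.linalg.norm(rv)/7.16).round(1))
E
python3 - <<'E'
from h import *
go([.44,0,.33],0)
E
```

```text
t 0.77 tcp [ 0.2819 -0.309   0.3158] q [-63. -23. 115.   0.  88.  10.] F [0.6 0.1 1.1]
turn [-0.   0.  17.2] shift [ 242.4 -248.5  -14. ] rows 8.3
```

>>> {"fn": "step_arm", "kwargs": {"plan": [[[0,0,2,20,-40,-10,1],[0,0,6,50,-75,-14,1],[0,0,10,85,-105,-14,1],[0,0,14,120,-140,-14,1],[0,0,17,160,-175,-14,1],[0,0,17,195,-205,-14,1],[0,0,17,225,-235,-14,1],[0,0,17,242,-248,-14,1]]]}}

```text
t: 1.43
tcp_pos: [0.431, -0.0147, 0.3298]
tool_rot: [0.0, 1.0, 0.002, 0.0]
ft_force: [0.4, -0.9, 0.1]
grip_width: 0.001
gripper_force: 0.0
```

```bash
python3 - <<'E'
from h import *
go([.54,.003,.25],0)
c=cams.calibration("wrist");R=np.array(c["R"]);print("cam",(-R.T@c["t"]).round(3),"fwd",R[2].round(2),"right",R[0].round(2))
cv2.imwrite("pics/w1.png",cams.snapshot("wrist"))
print(proj(c,[.540,.003,.168]),proj(c,[.543,.197,.03]),proj(c,[.476,.088,.054]))
E
```

```text
t 1.43 tcp [ 0.431  -0.0147  0.3298] q [-17. -21. 113.  -0.  88.  73.] F [ 0.4 -0.9  0.1]
turn [ 0.  -0.   0.3] shift [109.1 -17.2  79.8] rows 3.3
cam [ 0.507 -0.014  0.473] fwd [-0.3  -0.   -0.95] right [ 0. -1.  0.]
[297.48308188  60.13859619] [149.32078881  69.84603439] [235.37272779 126.29498621]
```

View pics/w1.png

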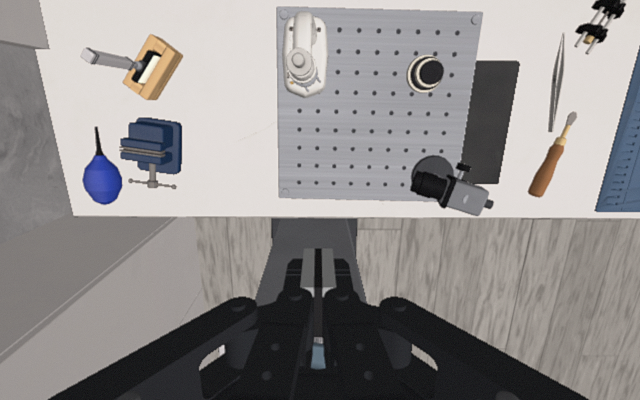

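```bash
python3 - <<'E'
from h import *
im=cv2.imread("pics/w1.png");c=cams.calibration("wrist")
g=cv2.cvtColor(im,cv2.COLOR_BGR2GRAY).astype(int);hsv=cv2.cvtColor(im,cv2.COLOR_BGR2HSV)
print(g[120,268:290],g[100,465:485],g[2:16,380],g[190:210,350])
def edge(pts): # subpixel: max gradient
    return np.array([ray(c,p,.01)[:2] for p in pts])
L=[(268+np.abs(np.diff(g[y,268:290])).argmax()+.5,y) for y in range(105,185,3)]
T=[(x,2+np.abs(np.diff(g[2:16,x])).argmax()+.5) for x in range(335,470,4)]
B=[(x,190+np.abs(np.diff(g[190:208,x])).argmax()+.5) for x in range(285,400,4)]
Rr=[(464+np.abs(np.diff(g[y,464:490])).argmax()+.5,y) for y in range(70,150,3)]
for n,e in zip("LTBR",(L,T,B,Rr)):
    P=edge(e);v=cv2.fitLine(P.astype(np.float32),cv2.DIST_HUBER,0,.001,.001).ravel();print(n,np.degrees(np.arctan2(v[1],v[0])).round(2),v[2:])
o=cv2.inRange(hsv,(8,80,60),(28,255,255));o[:,:110]=0;o[:,190:]=0;o[110:]=0
ct=max(cv2.findContours(o,0,1)[0],key=cv2.contourArea);h=cv2.convexHull(ct);a=cv2.approxPolyDP(h,4,True).reshape(-1,2)
print([(p.tolist(),ray(c,p,.03)[:2].round(4).tolist()) for p in a])
cv2.imwrite("pics/c1.png",cv2.resize(im[25:110,75:195],None,fx=6,fy=6,interpolation=cv2.INTER_CUBIC))
E
```

```text
[224 222 223 223 223 224 224 224 227 180 156 169 174 173 174 174 172 172
 175 173 175 174] [159 160 159 164 176 113  60  59  59  61  62  61  60  59  59  61  61  58
  61  61] [222 222 223 223 223 226 197 157 160 166 164 166 161 158] [163 165 163 166 167 164 162 166 164 162 206 224 222 223 223 221 222 222
 223 223]
L -0.39 [0.45463455 0.04933906]
T 89.27 [ 0.61979556 -0.10924062]
B 89.36 [ 0.37156484 -0.0250269 ]
R 0.12 [ 0.511493  -0.2103856]
[([152, 35], [0.5834, 0.1966]), ([182, 56], [0.5602, 0.1625]), ([158, 96], [0.5125, 0.1987]), ([147, 99], [0.5086, 0.2134]), ([123, 81], [0.5301, 0.2408])]
```

View pics/c1.png

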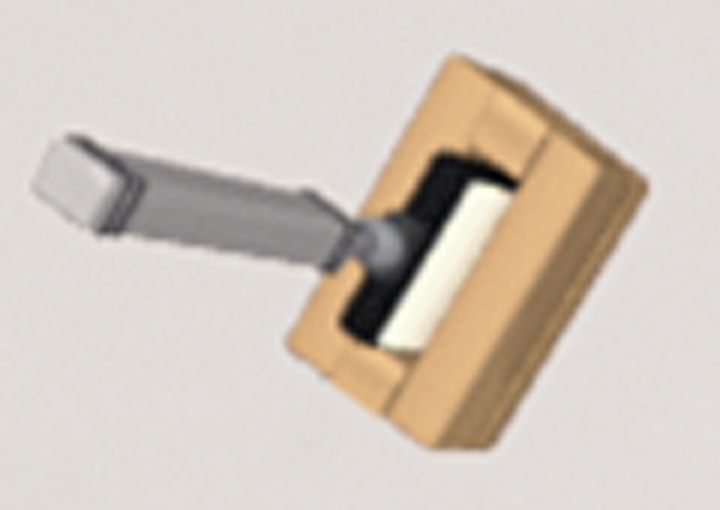

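```bash
cat > m.py <<'E'
from h import *
c=cams.calibration("wrist");im=cams.snapshot("wrist");c2=cams.calibration("wrist");print("cam drift",np.abs(np.array(c["t"])-c2["t"]).max())
cv2.imwrite("pics/w2.png",im);s=r.read_state();print(s["tcp_pos"],s["qvel"].round(3))
g=cv2.cvtColor(im,cv2.COLOR_BGR2GRAY).astype(int);hsv=cv2.cvtColor(im,cv2.COLOR_BGR2HSV)
ce=np.array([.4913,-.0893]);th=np.radians(-1)
def fit(side):
    P=[]
    for u in np.linspace(-.115,.115,60):
        def pt(k):
            m={"L":(u,k),"R":(u,-k),"T":(k,u),"B":(-k,u)}[side];return proj(c,[ce[0]+np.cos(th)*m[0]-np.sin(th)*m[1],ce[1]+np.sin(th)*m[0]+np.cos(th)*m[1],.01])
        h=.13 if side in"LR" else .125
        a,b=pt(h-.015),pt(h+.015)
        t=np.linspace(0,1,61);X=a[0]+(b[0]-a[0])*t;Y=a[1]+(b[1]-a[1])*t
        if min(X.min(),Y.min())<1 or X.max()>638 or Y.max()>398:continue
        v=cv2.remap(im,X[None].astype(np.float32),Y[None].astype(np.float32),1)[0].mean(1)
        d=np.abs(v[4:]-v[:-4]);i=d.argmax()
        if d[i]>25:P.append(ray(c,(X[i+2],Y[i+2]),.01)[:2])
    P=np.array(P,np.float32);v=cv2.fitLine(P,cv2.DIST_HUBER,0,.001,.001).ravel()
    print(side,len(P),np.degrees(np.arctan(v[1]/v[0])).round(2),np.median(P,0).round(4));return v
V={k:fit(k) for k in"LRTB"}
o=cv2.inRange(hsv,(8,80,60),(28,255,255));w=proj(c,[.543,.197,.03]).astype(int);mk=np.zeros_like(o);cv2.circle(mk,tuple(map(int,w)),60,255,-1);o&=mk
ct=max(cv2.findContours(o,0,1)[0],key=cv2.contourArea);h=cv2.convexHull(ct);a=cv2.approxPolyDP(h,4,True).reshape(-1,2)
print([(p.tolist(),ray(c,p,.03)[:2].round(4).tolist()) for p in a])
E
python3 m.py
```

```text
cam drift 0.004339869277424441
[ 0.43171438 -0.01213507  0.32936244] [-0.111 -0.03   0.027 -0.047  0.019 -0.07 ]
L 60 -1.17 [0.4936 0.0407]
R 60 -1.12 [ 0.489 -0.219]
T 4 -88.8 [ 0.6151 -0.2006]
B 60 88.83 [ 0.3685 -0.0872]
[([159, 36], [0.5824, 0.1882]), ([188, 58], [0.558, 0.1553]), ([164, 97], [0.5114, 0.1911]), ([152, 99], [0.5087, 0.2069]), ([130, 81], [0.5302, 0.2319])]
```

```bash
python3 - <<'E'
from h import *
go([.541,.003,.205],-1)
E
```

```text
t 1.53 tcp [ 0.4317 -0.0121  0.3294] q [-17. -21. 112.   0.  88.  72.] F [-0.  -0.6 -0.5]
turn [-0.1  0.1  1.8] shift [109.6 -13.4 124.3] rows 4.0
```

>>> {"fn": "step_arm", "kwargs": {"plan": [[[0,0,1,30,0,0,1],[0,0,1,60,-7,20,1],[0,0,1,85,-13,50,1],[0,0,1,102,-13,80,1],[0,0,1,108,-13,105,1],[0,0,1,109,-13,122,1],[0,0,1,109,-13,122,1],[0,0,1,109,-13,122,1]]]}}

```text
t: 2.2
tcp_pos: [0.5388, -0.004, 0.207]
tool_rot: [-0.0, 1.0, -0.007, -0.001]
ft_force: [-0.8, 0.0, 0.9]
grip_width: -0.001
gripper_force: 0.0
```

```bash
python3 - <<'E'
from h import *
c=cams.calibration("wrist");im=cams.snapshot("wrist");p=proj(c,[.541,.003,.168]);print(p)
go([.541,.003,.175],-1)
x,y=map(int,p);cv2.imwrite("pics/k.png",cv2.resize(im[max(y-120,0):y+80,x-130:x+130],None,fx=3,fy=3))
print(x-130,max(y-120,0))
E
```

```text
[305.87483716 230.00054468]
t 2.25 tcp [ 0.5397 -0.0041  0.2087] q [-12.   0. 107.  -0.  73.  78.] F [-0.6 -0.4  0.2]
turn [ 0.  -0.   0.2] shift [ 1.2 -7.1 33.7] rows 0.8
175 110
```

View pics/k.png

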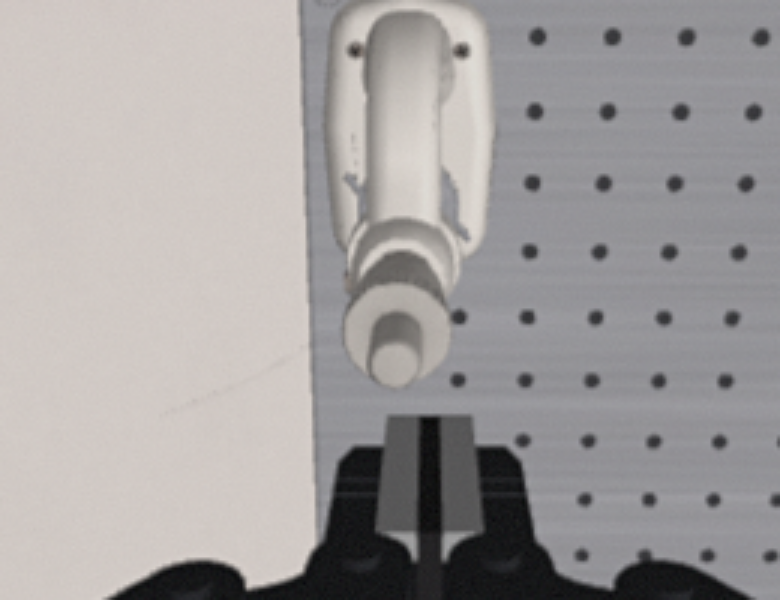

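The small plunger shaft top sits at crop (396,362), which matches the predicted projection of (0.541, 0.003, 0.168). The finger tips are about 7 mm to its right, as computed.

>>> {"fn": "step_arm", "kwargs": {"plan": [[[0,0,0,1,-4,0,1],[0,0,0,1,-7,8,1],[0,0,0,1,-7,18,1],[0,0,0,1,-7,28,1],[0,0,0,1,-7,33,1],[0,0,0,1,-7,33,1],[0,0,0,1,-7,33,1],[0,0,0,1,-7,33,1]]]}}

```text
t: 2.92
tcp_pos: [0.5409, 0.0033, 0.1751]
tool_rot: [0.0, 1.0, -0.007, 0.0]
ft_force: [-0.0, 0.6, 0.1]
grip_width: 0.001
gripper_force: 0.0
```

```bash
python3 - <<'E'
from h import *
go([.541,.003,.157],-1)
c=cams.calibration("wrist");print(np.array(c["K"])[0,0],proj(c,[.541,.003,.168]))
im=cams.snapshot("wrist");cv2.imwrite("pics/k2.png",cv2.resize(im[150:350,190:450],None,fx=3,fy=3))
E
```

```text
t 2.92 tcp [0.5409 0.0033 0.1751] q [-12.   3. 108.   0.  69.  79.] F [-0.   0.6  0.1]
turn [ 0.  -0.   0.2] shift [ 0.1  0.3 18.1] rows 0.4
327.7978026046631 [318.2747549  257.60819609]
```

View pics/k2.png

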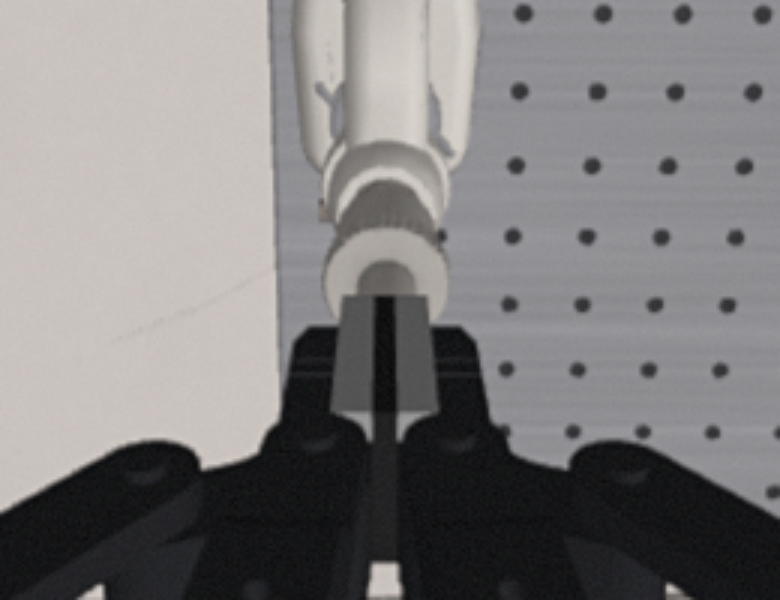

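The closed fingertips are centred over the knob and its post at crop (385,290). I'll push down.

>>> {"fn": "step_arm", "kwargs": {"plan": [[[0,0,0,0,0,4,1],[0,0,0,0,0,8,1],[0,0,0,0,0,11,1],[0,0,0,0,0,14,1],[0,0,0,0,0,16,1],[0,0,0,0,0,17,1],[0,0,0,0,0,17,1],[0,0,0,0,0,17,1]]]}}

```text
t: 3.63
tcp_pos: [0.5414, 0.0033, 0.1595]
tool_rot: [0.0, 1.0, -0.007, 0.001]
ft_force: [-1.9, 1.1, 9.2]
grip_width: -0.002
gripper_force: 4.4
```

>>> {"fn": "step_arm", "kwargs": {"plan": [[[0,0,0,0,0,1,1],[0,0,0,0,0,2,1],[0,0,0,0,0,3,1],[0,0,0,0,0,4,1],[0,0,0,0,0,4,1],[0,0,0,0,0,4,1]]]}}

```text
t: 4.13
tcp_pos: [0.5417, 0.0032, 0.158]
tool_rot: [0.0, 1.0, -0.006, 0.001]
ft_force: [-9.6, 1.4, 22.7]
grip_width: 0.001
gripper_force: 11.2
```

>>> {"fn": "step_arm", "kwargs": {"plan": [[[0,0,0,0,0,1,1],[0,0,0,0,0,1,1],[0,0,0,0,0,1,1]]]}}

```text
t: 4.38
tcp_pos: [0.5418, 0.0032, 0.1579]
tool_rot: [0.0, 1.0, -0.006, 0.001]
ft_force: [-11.7, 1.9, 27.2]
grip_width: 0.0
gripper_force: 13.6
```

>>> {"fn": "step_arm", "kwargs": {"plan": [[[0,0,0,0,0,-6,1],[0,0,0,0,0,-12,1],[0,0,0,0,0,-20,1],[0,0,0,0,0,-40,1],[0,0,0,0,0,-75,1],[0,0,0,0,0,-105,1],[0,0,0,0,0,-120,0],[0,0,0,0,0,-120,0]]]}}

```text
t: 5.05
tcp_pos: [0.5426, 0.0031, 0.2774]
tool_rot: [0.001, 1.0, -0.007, 0.004]
ft_force: [-0.9, -0.3, 0.4]
grip_width: 0.276
gripper_force: 0.0
```

```bash
python3 - <<'E'
from h import *
go([.50,.17,.29],52)
E
```

```text
t 5.05 tcp [0.5426 0.0031 0.2774] q [-12.  -3. 103.   0.  80.  79.] F [-0.9 -0.3  0.4]
turn [  0.3  -0.4 -52.8] shift [ -44.7 -166.3  -13.1] rows 7.4
```

>>> {"fn": "step_arm", "kwargs": {"plan": [[[0,0,-7,-5,-20,-10,0],[0,0,-14,-10,-45,-13,0],[0,0,-21,-10,-75,-13,0],[0,0,-28,-15,-105,-5,0],[0,0,-35,-17,-135,10,0],[0,0,-42,-17,-155,20,0],[0,0,-49,-17,-168,27,0],[0,0,-53,-17,-171,27,0]]]}}

```text
t: 5.72
tcp_pos: [0.5236, 0.1765, 0.2417]
tool_rot: [-0.001, 0.896, 0.444, -0.003]
ft_force: [0.1, 0.9, -0.3]
grip_width: 0.999
gripper_force: 0.0
```

>>> {"fn": "step_arm", "kwargs": {"plan": [[[0,0,0,0,0,0,0],[0,0,0,0,0,0,0],[0,0,0,0,0,0,0],[0,0,0,0,0,0,0]]]}}

```text
t: 6.05
tcp_pos: [0.5261, 0.1741, 0.2458]
tool_rot: [-0.0, 0.898, 0.439, -0.0]
ft_force: [-0.1, 0.2, -0.6]
grip_width: 1.001
gripper_force: 0.0
```

```bash
python3 - <<'E'
from h import *
c=cams.calibration("wrist");im=cams.snapshot("wrist");c2=cams.calibration("wrist");print(np.abs(np.array(c["t"])-c2["t"]).max())
np.savez("w3.npz",K=c["K"],R=c["R"],t=c["t"]);cv2.imwrite("pics/w3f.png",im);cv2.imwrite("pics/w3.png",cv2.resize(im[:300,120:520],None,fx=2,fy=2))
go([.543,.198,.16],52)
E
```

```text
0.00018624404362294067
t 6.1 tcp [0.5261 0.1741 0.246 ] q [  7.   0. 103.  -0.  77.  44.] F [-0.3 -0.3 -1. ]
turn [ 0.  -0.   0.1] shift [29.2 -1.4 86. ] rows 2.2
```

View pics/w3.png

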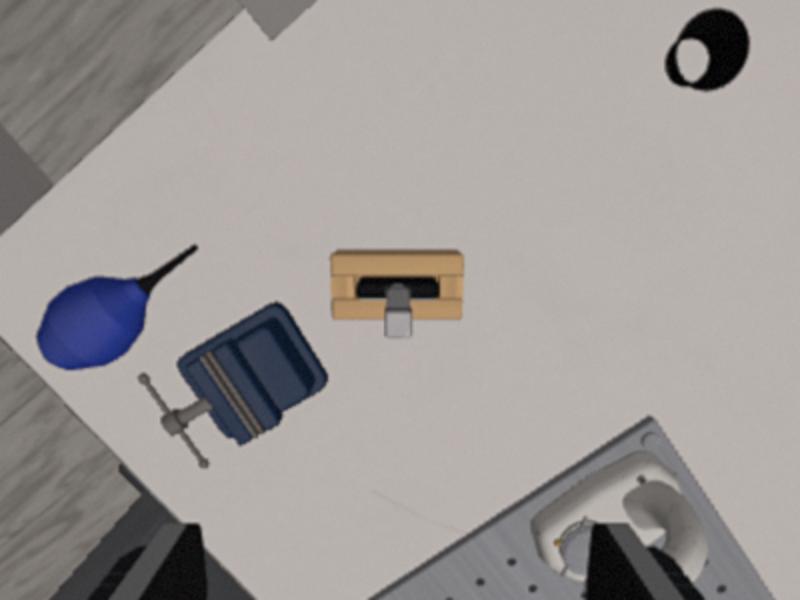

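The stand is level in the picture, so its yaw matches the tool's at about 52°. The handle's top face is centred at crop (398.5, 323.5), full image (319, 161.5).

```bash
python3 - <<'E'
from h import *
c=dict(np.load("w3.npz"));im=cv2.imread("pics/w3f.png")
p=ray(c,(319,161.5),.144);print("handle",p)
for q in[(333,319),(461,319),(333,251),(462,251)]:print(ray(c,(120+q[0]/2-.25,q[1]/2-.25),.03).round(4))
p[2]=.165;go(p,52.1)
p[2]=.093;go(p,52.1)
E
```

```text
handle [0.5464403  0.19888251 0.144     ]
[0.5073 0.2066 0.03  ]
[0.5629 0.1633 0.03  ]
[0.5306 0.2348 0.03  ]
[0.5849 0.1925 0.03  ]
t 6.1 tcp [0.5261 0.1741 0.246 ] q [  7.   0. 103.  -0.  77.  44.] F [-0.3 -0.3 -1. ]
turn [ 0. -0.  0.] shift [32.1  0.8 81. ] rows 2.1
t 6.1 tcp [0.5261 0.1741 0.246 ] q [  7.   0. 103.  -0.  77.  44.] F [-0.3 -0.3 -1. ]
turn [ 0. -0.  0.] shift [ 32.1   0.8 153. ] rows 3.7
```

>>> {"fn": "step_arm", "kwargs": {"plan": [[[0,0,0,20,0,15,0],[0,0,0,32,0,40,0],[0,0,0,32,1,75,0],[0,0,0,32,1,105,0],[0,0,0,32,1,130,0],[0,0,0,32,1,147,0],[0,0,0,32,1,153,0],[0,0,0,32,1,153,0]]]}}

```text
t: 6.77
tcp_pos: [0.5454, 0.1988, 0.0913]
tool_rot: [-0.0, 0.898, 0.44, -0.002]
ft_force: [0.0, -0.1, 0.2]
grip_width: 0.997
gripper_force: 0.0
```

>>> {"fn": "step_arm", "kwargs": {"plan": [[[0,0,0,0,0,0,0.3],[0,0,0,0,0,0,0.6],[0,0,0,0,0,0,0.8],[0,0,0,0,0,0,1],[0,0,0,0,0,0,1],[0,0,0,0,0,0,1],[0,0,0,0,0,0,1],[0,0,0,0,0,0,1]]], "newtons": 40}}

```text
t: 7.43
tcp_pos: [0.5468, 0.1994, 0.0935]
tool_rot: [0.0, 0.898, 0.44, 0.0]
ft_force: [-0.4, 0.4, 3.0]
grip_width: 0.11
gripper_force: 39.3
```

```bash
python3 - <<'E'
from h import *
s=r.read_state();go(s["tcp_pos"],52.1);print(s["grip_width"],s["gripper_force"])
E
```

```text
t 7.43 tcp [0.5468 0.1994 0.0935] q [  9.  14. 104.   0.  61.  47.] F [-0.4  0.4  3. ]
turn [ 0.  -0.   0.1] shift [0. 0. 0.] rows 0.0
0.11036386153778131 39.26452875137329
```

>>> {"fn": "step_arm", "kwargs": {"plan": [[[0,0,0,0,0,-4,1],[0,0,0,0,0,-10,1],[0,0,0,0,0,-18,1],[0,0,0,0,0,-28,1],[0,0,0,0,0,-38,1],[0,0,0,0,0,-46,1],[0,0,0,0,0,-50,1],[0,0,0,0,0,-50,1]]]}}

```text
t: 8.1
tcp_pos: [0.5473, 0.1995, 0.1448]
tool_rot: [0.0, 0.898, 0.44, 0.001]
ft_force: [-0.5, 0.4, -0.5]
grip_width: 0.117
gripper_force: 38.9
```

```bash
python3 - <<'E'
from h import *
go([.476,.0933,.145],100.9);s=r.read_state();print(s["grip_width"],s["gripper_force"])
E
```

```text
t 8.1 tcp [0.5473 0.1995 0.1448] q [  9.  10. 103.   0.  66.  47.] F [-0.5  0.4 -0.5]
turn [  0.2  -0.1 -48.7] shift [-127.6    8.6   -0.5] rows 6.8
0.11734758981647844 38.92819404602051
```

>>> {"fn": "step_arm", "kwargs": {"plan": [[[0,0,-2,-4,0,0,1],[0,0,-5,-12,1,0,1],[0,0,-9,-22,1,0,1],[0,0,-13,-34,2,0,1],[0,0,-17,-46,3,0,1],[0,0,-21,-56,4,0,1],[0,0,-24,-64,4,0,1],[0,0,-26,-68,5,0,1]]]}}

```text
t: 8.77
tcp_pos: [0.5077, 0.1419, 0.1423]
tool_rot: [-0.0, 0.775, 0.632, -0.001]
ft_force: [0.1, -1.2, -0.5]
grip_width: 0.107
gripper_force: 38.9
```

```bash
python3 - <<'E'
from h import *
go([.476,.0933,.145],100.9)
E
```

```text
t 8.77 tcp [0.5077 0.1419 0.1423] q [  3.   3. 111.  -0.  66.  15.] F [ 0.1 -1.2 -0.5]
turn [ -0.1   0.  -22.6] shift [-54.  -21.2  -2.6] rows 3.2
```

>>> {"fn": "step_arm", "kwargs": {"plan": [[[0,0,-4,-10,-4,0,1],[0,0,-8,-20,-8,0,1],[0,0,-12,-30,-12,0,1],[0,0,-16,-40,-16,0,1],[0,0,-19,-47,-19,0,1],[0,0,-21.5,-52,-21,0,1],[0,0,-22.6,-55,-22.5,0,1],[0,0,-22.6,-55,-22.5,0,1]]]}}

```text
t: 9.43
tcp_pos: [0.4749, 0.0929, 0.1426]
tool_rot: [-0.0, 0.637, 0.77, -0.0]
ft_force: [-0.3, 1.0, -0.2]
grip_width: 0.111
gripper_force: 38.9
```

>>> {"fn": "step_arm", "kwargs": {"plan": [[[0,0,0,0,0,3,1],[0,0,0,0,0,8,1],[0,0,0,0,0,14,1],[0,0,0,0,0,19,1],[0,0,0,0,0,23,1],[0,0,0,0,0,25,1],[0,0,0,0,0,25,1],[0,0,0,0,0,25,1]]]}}

```text
t: 10.1
tcp_pos: [0.4755, 0.0933, 0.1178]
tool_rot: [-0.0, 0.637, 0.771, -0.0]
ft_force: [-0.6, -0.4, -1.3]
grip_width: 0.113
gripper_force: 38.9
```

```bash
python3 - <<'E'
from h import *
go([.476,.0933,.1195],100.9);s=r.read_state();print(s["grip_width"],s["gripper_force"],s["qvel"].round(3))
c=cams.calibration("scene");p=proj(c,[.477,.0884,.054]);print(p)
x,y=map(int,p);a=cams.snapshot("scene")[y-65:y+65,x-80:x+80]
cw=cams.calibration("wrist");np.savez("w4.npz",K=cw["K"],R=cw["R"],t=cw["t"]);w=cams.snapshot("wrist");cv2.imwrite("pics/w4f.png",w)
cv2.imwrite("pics/f.png",np.hstack([cv2.resize(a,(400,325)),cv2.resize(w,(400,325))]))
E
```

```text
t 10.1 tcp [0.4755 0.0933 0.1178] q [ -2.  -0. 118.   0.  63. -13.] F [-0.6 -0.4 -1.3]
turn [-0.  -0.  -0.1] shift [-0.1  0.5 -1.7] rows 0.0
0.11256451728796604 38.93184542655945 [-0.002 -0.007 -0.004  0.001  0.001  0.001]
[274.19976064 210.57231648]
```

View pics/f.png

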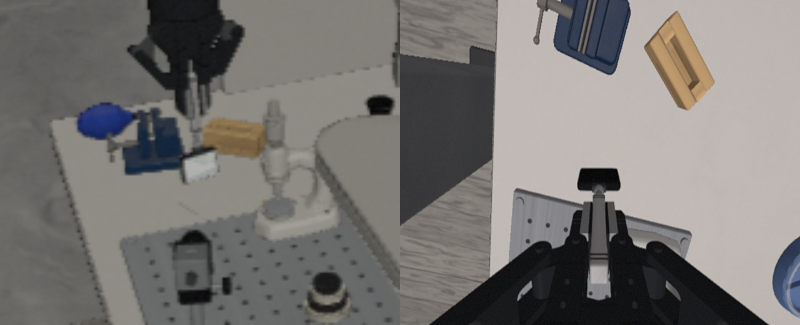

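The mirror hangs at the view point: the glass is at scene pixel (274,211) against (274,210.6) predicted, and it faces the camera and press. I'll check its tilt numerically in the wrist view.

```bash
python3 - <<'E'
from h import *
c=dict(np.load("w4.npz"));im=cv2.imread("pics/w4f.png");g=cv2.cvtColor(im,6)
s=r.read_state();h=s["tcp_pos"];a=np.radians(100.8);X=np.array([np.cos(a),np.sin(a),0]);Y=np.array([-X[1],X[0],0])
b=h.copy();b[2]=h[2]+.019-.102
for dx in(.0045,-.0045):
  for z in(0,.036):
    print(dx,z,[proj(c,b+X*dx+Y*dy+[0,0,z]).round(1).tolist() for dy in(-.022,.022)])
m=(g<45).astype(np.uint8);m[:,:270]=0;m[:,370:]=0;m[:195]=0;m[236:]=0
for y in range(203,238,2):
    w=np.where(g[y,270:370]<60)[0]+270;print(y,len(w),w.min() if len(w) else 0,w.max() if len(w) else 0)
E
```

```text
0.0045 0 [[348.7, 204.3], [287.8, 204.3]]
0.0045 0.036 [[353.9, 221.9], [282.7, 221.9]]
-0.0045 0 [[348.3, 216.0], [288.1, 216.0]]
-0.0045 0.036 [[353.4, 235.4], [283.1, 235.4]]
203 0 0 0
205 0 0 0
207 0 0 0
209 58 289 346
211 60 288 347
213 61 288 348
215 62 287 348
217 63 287 349
219 65 286 350
221 66 285 350
223 67 285 351
225 68 284 351
227 67 284 351
229 58 284 351
231 52 285 351
233 48 286 350
235 4 308 328
237 0 0 0
```

```bash
python3 - <<'E'
from h import *
c=dict(np.load("w4.npz"));im=cv2.imread("pics/w4f.png")
s=r.read_state();h=s["tcp_pos"];a=np.radians(100.8);X=np.array([np.cos(a),np.sin(a),0]);b=h.copy();b[2]=h[2]+.019-.102
for n,dx,z in[("house top back",.0045,.036),("handle low back",.005,.060),("handle top back",.005,.134),("handle top front",-.005,.134)]:
  print(n,proj(c,b+X*dx+[0,0,z]).round(1))
cv2.imwrite("pics/h.png",cv2.resize(im[200:390,255:385],None,fx=3.1,fy=3.1,interpolation=cv2.INTER_CUBIC))
E
```

```text
house top back [318.3 221.9]
handle low back [318.4 236.5]
handle top back [318.8 324.9]
handle top front [318.7 349.6]
```

View pics/h.png

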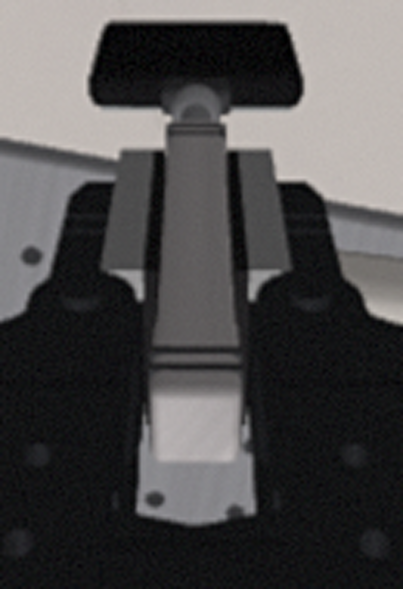

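>>> {"fn": "step_arm", "kwargs": {"plan": [[[0,0,0,0.5,0,-0.5,1],[0,0,0,1,0,-1.5,1],[0,0,0,1,0,-1.5,1],[0,0,0,1,0,-1.5,1],[0,0,0,1,0,-1.5,1],[0,0,0,1,0,-1.5,1],[0,0,0,1,0,-1.5,1],[0,0,0,1,0,-1.5,1]]]}}

```text
t: 10.87
tcp_pos: [0.4753, 0.0942, 0.1194]
tool_rot: [-0.0, 0.637, 0.771, -0.0]
ft_force: [0.3, -0.0, -1.4]
grip_width: 0.11
gripper_force: 38.9
```

```bash
python3 -c "
from h import *
go([.476,.0933,.1195],100.9);print(r.job_done())"
```

```text
t 10.87 tcp [0.4753 0.0942 0.1194] q [ -2.  -1. 118.   0.  63. -13.] F [ 0.3 -0.  -1.4]
turn [-0.  -0.  -0.1] shift [-1.1  0.6 -0.1] rows 0.0
the job is handed in; nothing more can be done
None
```

I pressed the plunger to its hard stop (27 N at 158 mm) and released it, then handed the job in at about 11 s with the mirror held at the view point, turned midway between camera and crown; no verdict came back, and I did not separately check that the back was home or the plunger up.

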